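# Open the reservoir: clear the can, press and turn the safety cap, lay it in the tray

## Task

The oil reservoir of the pump rig has to be opened for topping up. First take the blue spray can that stands in its way and stand it upright on the black rubber mat. Then press the reservoir's black child-resistant cap down, turn it counter-clockwise (seen from above) while pressing until it is past the lock, lift it off and set it, open side down, inside the green tray; put things down rather than dropping them, and leave the beaker and the torch standing where they are.

Things in the scene. Friction and masses are not known exactly. Their poses are not given: they have to be found in the camera images.
- cap: black ribbed round plastic cap on the reservoir's neck, 52 mm across, 28 mm tall, 50 g, any finger direction. Origin: centre of its underside (122 mm above the bench when locked), z up. A yellow bar on top marks its -x side; its x axis lies along the reservoir's when locked. Once unlocked it rises 6 mm by the spring when let up; 20 mm of lift clears the neck. Its side and 20 mm below it are free.
- reservoir: white plastic bottle fixed in an aluminium stand. Origin: on the bottle's (and cap's) vertical axis at bench height, z up, +x to the low post behind. Bottle 76 mm across to 80 mm high, shoulder to 97 mm, neck 30 mm across with lugs out to 43 mm, top at 140 mm. Post and cross bar 65 to 105 mm behind the axis, 160 mm wide, 88 mm high. Red dot on the shoulder's -x side.
- lock (a point): the bayonet lock, on the cap's axis 129 mm above the bench: three lugs, about 0.1 rad of play. With the cap pressed down 3.5 to 5 mm (8 to 9 N; rigid stop at 5.5 mm) it turns counter-clockwise seen from above; keep it pressed until it is free, 0.75 to 1.35 rad from the locked angle (aim at 1.05). Not pressed, it will not turn; clockwise it is blocked.
- plunger (a joint): spring plunger in the neck that pushes the cap up: 0 with the cap locked and not pressed, positive (m) as the cap is pressed, stop at 0.0055; -0.006 with the cap unlocked and up, or gone. 5.6 N at 0, 0.7 N more per mm.
- can: blue spray can with a red lid, standing on the bench in front of the reservoir (68 to 80 mm from the cap's axis, on its -x side), close to the bottle and taller than the cap. Body 52 mm across to 155 mm high, red lid 44 mm across from 163 to 210 mm (grip it there). 0.2 to 0.42 kg. Origin: centre of its underside, z up.
- mat: black square rubber mat fixed on the bench, 150 x 150 mm, 4 mm thick. Origin: centre of its underside; x and y along its edges.
- tray: green open square tray fixed on the bench, outside 160 x 160 mm, 20 mm high, walls 4 mm; its inner floor is 4 mm above the bench. Origin: centre of its underside; x and y along its edges.
- beaker: glass beaker, open top, 72 mm across, 90 mm tall, standing; to be left alone. Origin: centre of its underside.
- torch: black hand torch standing on its lens, 46 mm across, 153 mm tall; to be left alone. Origin: centre of its underside.

How it is judged:
On the way, in this order (a step that is already met when the one before it is completed fails the run):
1. the spray can stands upright on the mat, let go (x of can in the frame of mat between -0.06 and 0.06 m and y of can in the frame of mat between -0.06 and 0.06 m and z of can in the frame of mat below 0.009 m and angle between can's own z axis and vertical below 0.1 rad and linear speed of can below 0.03 m/s and contact force between the fingers and can below 0.2 N), for 0.2 s.
2. the cap, still locked on the neck, is pressed down at least 3 mm (horizontal distance between cap and reservoir below 0.006 m and z of cap in the frame of reservoir below 0.134 m and angle between the x axis of cap and the x axis of reservoir, either way round below 0.3 rad and value of joint plunger above 0.003 m), for 0.05 s.
3. the cap, still on the neck, has been turned past the lock (more than 0.7 rad) (horizontal distance between cap and reservoir below 0.006 m and z of cap in the frame of reservoir below 0.134 m and angle between the x axis of cap and the x axis of reservoir, either way round above 0.7 rad), for 0.1 s.
At the end, for the whole second after the job is handed in: The spray can stands upright (within 0.1 rad) on the mat, its axis within 60 mm of the mat's centre along each edge; the cap rests open side down and level (within 0.1 rad) on the tray's floor inside its walls; both let go and at rest (all of step 1 and x of cap in the frame of tray between -0.053 and 0.053 m and y of cap in the frame of tray between -0.053 and 0.053 m and z of cap in the frame of tray below 0.009 m and angle between cap's own z axis and vertical below 0.1 rad and linear speed of cap below 0.03 m/s and contact force between the fingers and cap below 0.2 N and value of joint plunger below -0.004 m); the robot touches nothing.
It fails at once if the cap is dropped (in free fall more than 15 mm above the tray's floor) (contact force between cap and anything else below 0.02 N and height (world z) of cap above 0.02 m and linear speed of cap above 0.25 m/s).
It fails at once if the spray can is dropped (in free fall more than 15 mm above the mat) (contact force between can and anything else below 0.02 N and height (world z) of can above 0.02 m and linear speed of can above 0.25 m/s).
It fails at once if the spray can is tipped over (angle between can's own z axis and vertical above 0.7 rad).
It fails at once if the beaker or the torch is moved by more than 30 mm (distance of any of beaker, torch from where it was at the start of the episode above 0.03 m).
It also fails if it takes over 58 s, if anything falls off the work surface, if the arm or the gripper's body presses on something with over 40 N, if the wrist force passes 120 N, or if a joint passes its speed limit or range.

## Robot

A 7-joint arm with a two-finger parallel gripper is mounted at the origin on the work surface. World frame = base frame: x ahead of the robot, y to its left, z up, the work surface at z = 0. Lengths are in m, angles in rad, forces in N, time in s.
With the tool pointing down it reaches from about 0.425 to 0.875 m from the base axis. Payload 4.7 kg.
Tool frame: the origin (TCP) lies on the mounting face of the last link; the fingertips stand ctrl.tcp_to_tips ahead of it and the grasp point (between the pads) lies 155 mm ahead of it (ctrl.tcp_to_tips is the distance from the TCP to the fingertips, in m); z points along the fingers, y is the line along which they close (so a half turn about z gives the same grasp; the last joint's range is limited). The gripper opens to 85 mm and grips with 20 to 120 N. Pads are 22 mm wide; open, the fingers measure 114 mm over their backs; the gripper's body (76 mm by 85 mm) begins 54 mm behind the grasp point. The pads swing forward as they close: fully open they stand 13 mm farther back than shut.
Start: joints at [1.219, 0.321, -0.07, 1.45, 0.023, 1.371, -0.057], TCP at [0.232, -0.607, 0.405] pointing down, gripper open.
Joint ranges: [-2.86, 2.86], [-0.3, 2.09], [-1.38, 1.24], [0.06, 2.45], [-1.56, 4.7], [0.09, 2.05], [-2.69, 2.69]. Speed limits (rad/s): [2.57, 2.57, 3.14, 3.14, 3.14, 3.14, 3.14].

## Interface

Orientations are given as a unit quaternion [w, x, y, z].
In Python, from cell import ctrl gives the robot as it stands.
- The arm moves only by the tool carry_out, never from a script. Its argument "series" is a list of rows, each a list of 5 numbers: the shift along the tool's x, y, z in mm, then the turn about the tool's z in degrees, then the opening, from 0 (shut) to 1 (fully open). A call has 1 to 20 rows; each row is the pose to reach, as a shift and turn from the pose commanded when the call began, along the tool's axes at that moment; what a row does not reach only later rows make up. A row lasts 1/10 s, in which the tool goes at most 50 mm and 8.59 degrees, less where a joint would pass 70% of its speed; a pose out of reach is approached as far as the arm can. A call with a gripper value outside its range is refused whole. The fingers move at their own pace and stop on an object; "newtons" is the grip in N (left out, the last holds). Time passes only in rows, so rows that repeat a pose let the fingers close. It gives the time, the measured TCP pose, the force, the opening and the grip force at its end, in the units of the state.
- ctrl.observe(): the state, without advancing time (a new reading comes with each control period).
- ctrl.snapshot(name): name is "scene" or "top"; returns the picture (480x640x3 uint8, red, green, blue); there is no depth.
- ctrl.camera_params(name): a dict with "fovy" (degrees; the focal length in pixels is half the picture's height over the tangent of half this angle, whatever the lens; pixels are square), "cx", "cy" (the principal point, pixels), "distortion" ([k1, k2, p1, p2, k3] as OpenCV has them; the pictures are not rectified), "world_to_cam" (4x4, takes a point from world to camera coordinates). Camera axes: x right, y down, z forward; pixel columns grow to the right and rows downward; lengths in m; the calibration is good to about 2 mm. A picture is of the moment at which its call begins. camera_params takes no time and is no camera call.
- ctrl.close_job(): hands the job in; it is judged then, once.
Trained networks look in the newest picture that a camera, given by its name, has taken for a name from the list of things; names that differ only in an ending like _2 or _b are one class to them, and where a whole thing is asked for, a point or a joint stands for the part that bears it (a point fixed in the world has none). Each returns a list of dicts, best first, with "conf" (0 to 1); they miss things now and then, are a little off and sometimes report something else, mostly with a low value. They report only what shows in the picture. A call takes as long as a camera call.
- ctrl.boxes_of(camera, label): "box" ([left, top, width, height] in pixels, round what is visible of it).
- ctrl.trace(camera, label): "region" (480x640 bool, what is visible of it) and "box" ([left, top, width, height] in pixels, round what is visible of it).
The state is a dict: "time": time; "joint_positions": joint angles; "qvel": joint speeds; "tau": joint torques, N m; "tool_pos": TCP position; "tcp_rot": TCP orientation; "force": force on the tool from outside, world axes, zero at the start; "ft_torque": the same for the moment, N m; "finger_gap": finger opening in m; "grasp_force": force on a finger pad.
Only numpy, scipy, OpenCV 4.12 (cv2) and the standard library are available. Lean on these libraries where they do the work, as an engineer would, in place of code of your own. Each camera call takes 0.05 s, during which the arm holds its last target. There are 200 camera calls.

## Working session

There is one attempt and no reset: what is moved stays moved. The work goes in short steps, Python scripts to look and compute and a tool call to move; the robot and the scene stay as the last step left them, time stands still between calls to the robot, and variables do not carry over. Pictures are saved under pics/ and viewed, at most 10 in all, crops included, and the job is handed in when it is done.

Besides the shell and the picture viewer there is one more tool, called after "Emit:" as name(argument=value, ...), one argument or row to a line, values as JSON. carry_out: Moves the arm, as the interface text tells. Its arguments: {"type":"object","properties":{"series":{"type":"array","items":{"type":"array","items":{"type":"number"}}},"newtons":{"type":"number"}},"required":["series"]}

```bash
mkdir -p pics; ls
cat > h.py <<'E'
import numpy as np, cv2
from cell import ctrl
def save(cam,name):
    im=ctrl.snapshot(cam); cv2.imwrite('pics/'+name,cv2.cvtColor(im,cv2.COLOR_RGB2BGR)); return im
def K(cam):
    p=ctrl.camera_params(cam); f=240/np.tan(np.radians(p['fovy'])/2)
    return np.array([[f,0,p['cx']],[0,f,p['cy']],[0,0,1]]),np.array(p['distortion'],float),np.array(p['world_to_cam'])
def ray(cam,uv):
    k,d,T=K(cam); n=cv2.undistortPoints(np.array([[uv]],float),k,d)[0,0]
    R=T[:3,:3]; return -R.T@T[:3,3], R.T@np.array([n[0],n[1],1])
def at_z(cam,uv,z):
    o,v=ray(cam,uv); return o+v*(z-o[2])/v[2]
def proj(cam,P):
    k,d,T=K(cam); return cv2.projectPoints(np.array(P,float).reshape(-1,1,3),cv2.Rodrigues(T[:3,:3])[0],T[:3,3],k,d)[0][:,0]
E
python3 - <<'E'
from h import *
for c in ['scene','top']:
    save(c,c+'0.png'); print(c,-K(c)[2][:3,:3].T@K(c)[2][:3,3],K(c)[2][2,:3],K(c)[1])
    for l in ['cap','reservoir','can','mat','tray','beaker','torch']:
        print(l,[(np.round(b['box']).tolist(),round(b['conf'],2)) for b in ctrl.boxes_of(c,l)[:2]])
s=ctrl.observe(); print({k:np.round(v,3) for k,v in s.items()},ctrl.tcp_to_tips)
E
```

```text
pics
scene [ 1.45111133 -0.09643074  0.75048332] [-0.78870618  0.08170421 -0.60931682] [-0.05983077  0.          0.          0.          0.        ]
cap [([320.0, 214.0, 31.0, 30.0], 0.74), ([326.0, 169.0, 30.0, 75.0], 0.59)]
reservoir [([278.0, 241.0, 90.0, 78.0], 0.63)]
can [([327.0, 172.0, 28.0, 69.0], 0.85)]
mat [([400.0, 214.0, 73.0, 48.0], 0.96)]
tray [([143.0, 235.0, 89.0, 61.0], 0.82)]
beaker [([167.0, 284.0, 51.0, 66.0], 0.84)]
torch [([449.0, 240.0, 34.0, 80.0], 0.69)]
top [ 0.4209731  -0.00498446  1.15902103] [ 0.15844706  0.01514607 -0.9872513 ] [0.04952432 0.         0.         0.         0.        ]
cap [([307.0, 205.0, 28.0, 28.0], 0.72), ([424.0, 159.0, 35.0, 36.0], 0.65)]
reservoir [([298.0, 174.0, 78.0, 77.0], 0.91)]
can [([304.0, 239.0, 25.0, 34.0], 0.78)]
mat [([180.0, 247.0, 75.0, 73.0], 0.97)]
tray [([412.0, 228.0, 79.0, 73.0], 0.58)]
beaker [([419.0, 159.0, 40.0, 38.0], 0.57)]
torch [([202.0, 162.0, 34.0, 38.0], 0.97)]
{'time': np.float64(0.8), 'joint_positions': array([ 1.219,  0.321, -0.07 ,  1.45 ,  0.023,  1.371, -0.057]), 'qvel': array([-0.001,  0.001, -0.   ,  0.001,  0.001,  0.001, -0.001]), 'tau': array([-0.0000e+00, -4.9333e+01, -3.8100e-01, -3.1456e+01,  1.3000e-02,
        1.0000e-03, -0.0000e+00]), 'tool_pos': array([ 0.232, -0.607,  0.405]), 'tcp_rot': array([ 0.   ,  0.983,  0.182, -0.   ]), 'force': array([ 0.563, -0.322, -0.193]), 'ft_torque': array([ 0.003, -0.002,  0.053]), 'grasp_force': np.float64(0.0), 'finger_gap': np.float64(0.086)} 0.1734
```

View pics/scene0.png

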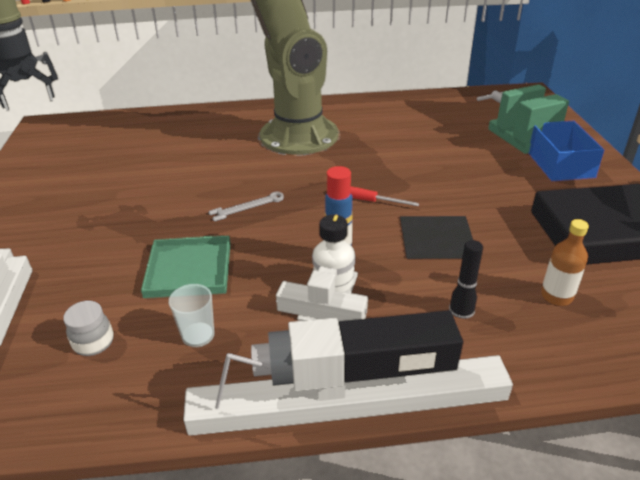

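View pics/top0.png

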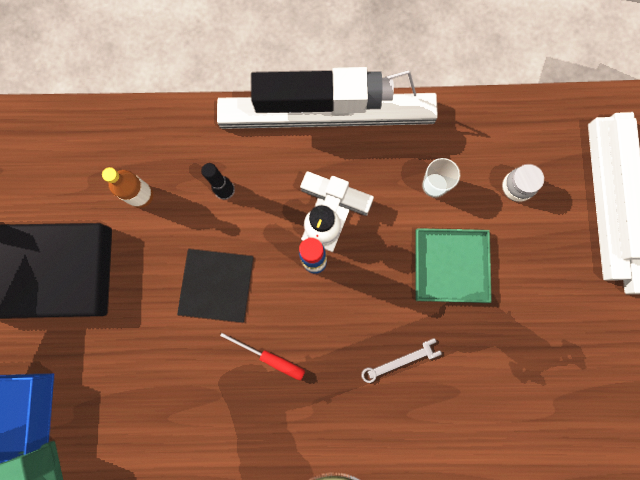

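The top picture shows the red lid at about (312,250), the black cap at (322,219) with its yellow bar, the mat around (216,285) and the tray around (453,265). The torch is at (217,181) and the beaker at (441,178). The scene view agrees with this layout. Next I'll measure them.

Run:
```python
from h import *
bgr=cv2.imread('pics/top0.png'); hsv=cv2.cvtColor(bgr,cv2.COLOR_BGR2HSV).astype(int)
H,S,V=hsv[...,0],hsv[...,1],hsv[...,2]
def sel(m,x0,y0,x1,y1):
    o=np.zeros(m.shape,np.uint8); o[y0:y1,x0:x1]=m[y0:y1,x0:x1]; return o
def pts(m): return np.argwhere(m)[:,::-1].astype(float)
def big(m):
    c=max(cv2.findContours(m,cv2.RETR_EXTERNAL,cv2.CHAIN_APPROX_NONE)[0],key=cv2.contourArea); return c[:,0].astype(float)
# lid top: red
c=big(sel(((H<6)|(H>174))&(S>150)&(V>90),290,230,335,275)); w=np.array([at_z('top',p,.21) for p in c])
print('red bbox',c.min(0),c.max(0)); 
(x,y),r=cv2.minEnclosingCircle(w[:,:2].astype(np.float32)); print('lid circ z.21',x,y,r)
# cap
m=sel((V<70),300,195,345,243); c=big(m); w=np.array([at_z('top',p,.15) for p in c]); 
print('cap bbox',c.min(0),c.max(0)); print('cap circ',cv2.minEnclosingCircle(w[:,:2].astype(np.float32)))
yb=pts(sel((H>18)&(H<35)&(S>120)&(V>90),305,200,340,240)); w=np.array([at_z('top',p,.15) for p in yb])[:,:2]
print('yellow',len(yb),w.mean(0),np.linalg.svd(w-w.mean(0))[2][0])
for n,m,z in [('mat',sel((V<70),165,240,262,330),.004),('tray',sel((H>60)&(H<90)&(S>80),395,215,510,315),.02)]:
    w=np.array([at_z('top',p,z) for p in big(m)])[:,:2]; print(n,cv2.minAreaRect(w.astype(np.float32)))
for n in ['beaker','torch']:
    b=ctrl.boxes_of('top',n)[0]['box']; print(n, at_z('top',[b[0]+b[2]/2,b[1]+b[3]/2],.05))
for n,b in (('lid',[327,170,25,2]),):
  pass
im=cv2.imread('pics/scene0.png'); 
print('top cam',ctrl.camera_params('top')['fovy'])
cr=cv2.resize(bgr[160:290,240:400],None,fx=4.5,fy=4.5,interpolation=cv2.INTER_CUBIC); cv2.imwrite('pics/crop.png',cr)
```

```text
red bbox [299. 238.] [322. 262.]
lid circ z.21 0.5581121444702148 0.03538664057850838 0.02368350885808468
cap bbox [310. 206.] [333. 231.]
cap circ ((0.6308972239494324, 0.015864532440900803), 0.02621065266430378)
yellow 29 [0.62094638 0.02074028] [-0.92692949  0.37523555]
mat ((0.5136556625366211, 0.25672751665115356), (0.14962637424468994, 0.14828650653362274), 82.15312194824219)
tray ((0.5476863980293274, -0.2686348259449005), (0.15971921384334564, 0.1590084433555603), 87.41316223144531)
beaker [ 0.73610613 -0.24281516  0.05      ]
torch [0.74040118 0.24175291 0.05      ]
top cam 49.70365208231378
```

View pics/crop.png

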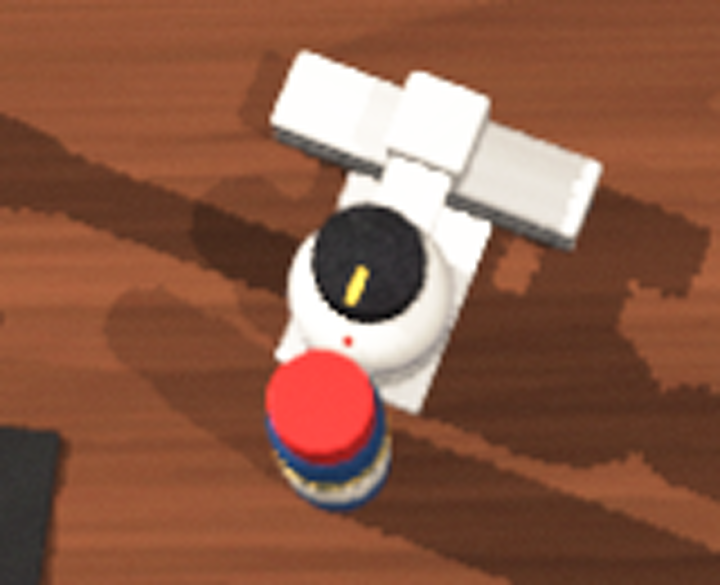

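```bash
cat >> h.py <<'E'
from scipy.spatial.transform import Rotation as Ro
def goto(x,y,z,yaw=None):
    "shift (mm) along tool axes, and turn (deg), from here to TCP x,y,z"
    s=ctrl.observe(); q=s['tcp_rot']; R=Ro.from_quat([q[1],q[2],q[3],q[0]]).as_matrix()
    cur=np.degrees(np.arctan2(R[1,0],R[0,0])); d=R.T@(np.array([x,y,z])-s['tool_pos'])*1000
    print('shift',np.round(d,1),'yaw',round(cur,1),'turn',None if yaw is None else round(cur-yaw,1),'z-axis',np.round(R[:,2],3),'j',np.round(s['joint_positions'],2),'t',round(float(s['time']),2))
E
python3 -c "
from h import *
goto(.560,.035,.43); goto(.56,.035,.345); goto(.5137,.2567,.43)"
```

```text
shift [ 535.5 -482.3  -25.3] yaw 21.0 turn None z-axis [-0. -0. -1.] j [ 1.22  0.32 -0.07  1.45  0.02  1.37 -0.06] t 0.9
shift [ 535.5 -482.3   59.7] yaw 21.0 turn None z-axis [-0. -0. -1.] j [ 1.22  0.32 -0.07  1.45  0.02  1.37 -0.06] t 0.9
shift [ 571.6 -705.9  -25.3] yaw 21.0 turn None z-axis [-0. -0. -1.] j [ 1.22  0.32 -0.07  1.45  0.02  1.37 -0.06] t 0.9
```

Emit:
carry_out(
  series=[
    [20, -18, -25, 0, 1],
    [62, -55, -25, 0, 1],
    [104, -93, -25, 0, 1],
    [146, -131, -25, 0, 1],
    [187, -168, -25, 0, 1],
    [229, -206, -25, 0, 1],
    [270, -243, -25, 0, 1],
    [312, -281, -25, 0, 1],
    [353, -318, -25, 0, 1],
    [395, -356, -25, 0, 1],
    [436, -393, -25, 0, 1],
    [470, -424, -25, 0, 1],
    [500, -450, -25, 0, 1],
    [520, -468, -25, 0, 1],
    [535, -482, -25, 0, 1],
    [535, -482, -25, 0, 1],
    [535, -482, -25, 0, 1],
    [535, -482, -25, 0, 1],
  ],
)

```text
time: 2.7
tool_pos: [0.5595, 0.033, 0.4295]
tcp_rot: [0.001, 0.983, 0.181, -0.0]
force: [-0.2, 0.1, -0.3]
finger_gap: 0.0851
grasp_force: 0.0
```

```bash
python3 -c "
from h import *
goto(.560,.035,.345)
im=save('scene','s1.png'); cr=im[100:290,240:460,::-1]; cv2.imwrite('pics/s1c.png',cv2.resize(cr,None,fx=3,fy=3))
print(proj('scene',[[.56,.035,.21],[.56,.035,0],[.631,.016,.15]]))
s=ctrl.observe()['tool_pos']; print(proj('scene',[s-[0,0,.155]]))"
```

```text
shift [ 1.2 -1.8 84.5] yaw 20.8 turn None z-axis [-0.001 -0.001 -1.   ] j [ 0.5   0.17 -0.68  1.62  0.11  1.39 -1.4 ] t 2.7
[[339.96835513 170.51740433]
 [339.49456609 258.54194734]
 [335.00783871 220.34442572]]
[[338.73086477 138.97434781]]
```

View pics/s1c.png

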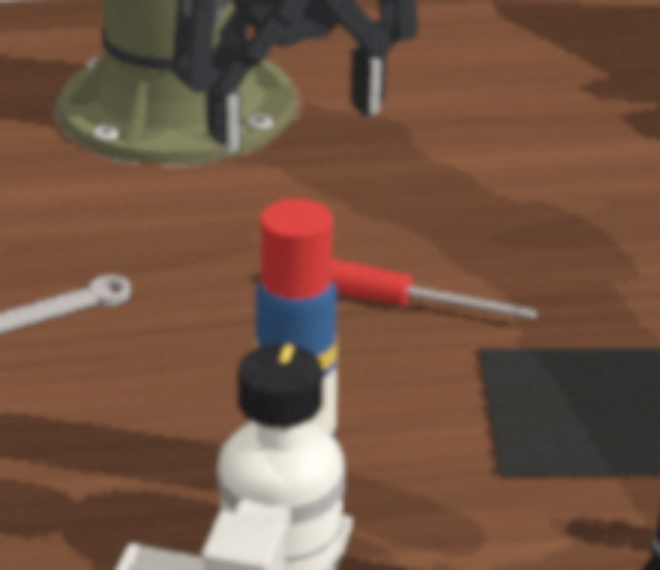

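The crop shows the open fingers straddling the red lid, whose top centre is at about (339,172) against a predicted (340,170). The estimate is good, so I'll descend and grip.

Emit:
carry_out(
  series=[
    [2, -1.5, 20, 0, 1],
    [2.5, -1.5, 45, 0, 1],
    [2.5, -1.5, 65, 0, 1],
    [2.5, -1.5, 78, 0, 1],
    [2.5, -1.5, 84, 0, 1],
    [2.5, -1.5, 84, 0, 1],
    [2.5, -1.5, 84, 0, 0.4],
    [2.5, -1.5, 84, 0, 0.4],
    [2.5, -1.5, 84, 0, 0.4],
    [2.5, -1.5, 84, 0, 0.4],
    [2.5, -1.5, 84, 0, 0.4],
    [2.5, -1.5, 84, 0, 0.4],
    [2.5, -1.5, 84, 0, 0.4],
    [2.5, -1.5, 84, 0, 0.4],
  ],
  newtons=50,
)

```text
time: 4.15
tool_pos: [0.562, 0.0366, 0.3468]
tcp_rot: [0.001, 0.983, 0.182, 0.001]
force: [-0.3, -2.0, 6.0]
finger_gap: 0.0429
grasp_force: 50.8
```

Emit:
carry_out(
  series=[
    [0, 0, -6, 0, 0.4],
    [0, 0, -16, 0, 0.4],
    [0, 0, -28, 0, 0.4],
    [0, -4, -38, 0, 0.4],
    [2, -16, -40, 0, 0.4],
    [5, -36, -40, 0, 0.4],
    [9, -62, -40, 0, 0.4],
    [13, -90, -40, 0, 0.4],
    [18, -120, -40, 0, 0.4],
    [22, -148, -40, 0, 0.4],
    [26, -175, -40, 0, 0.4],
    [30, -198, -40, 0, 0.4],
    [32, -213, -40, 0, 0.4],
    [34, -221, -40, 0, 0.4],
    [34, -223, -40, 0, 0.4],
    [34, -223, -40, 0, 0.4],
    [34, -223, -40, 0, 0.4],
  ],
)

```text
time: 5.85
tool_pos: [0.5139, 0.2561, 0.3855]
tcp_rot: [0.0, 0.983, 0.181, -0.0]
force: [0.0, 0.6, -3.0]
finger_gap: 0.0431
grasp_force: 51.2
```

```bash
python3 -c "
from h import *
s=ctrl.observe(); print(s['force'],s['grasp_force'],s['tool_pos']); goto(.5137,.2567,.3505)
im=save('scene','s2.png'); cv2.imwrite('pics/s2c.png',cv2.resize(im[100:350,300:520,::-1],None,fx=2.4,fy=2.4))"
```

```text
[ 0.00868146  0.55281484 -3.00230231] 51.19257867336273 [0.51387043 0.25613249 0.38551924]
shift [ 0.1 -0.6 35. ] yaw 20.9 turn None z-axis [-0.    -0.001 -1.   ] j [ 0.19  0.26 -0.81  1.65  0.19  1.32 -1.86] t 5.85
```

View pics/s2c.png

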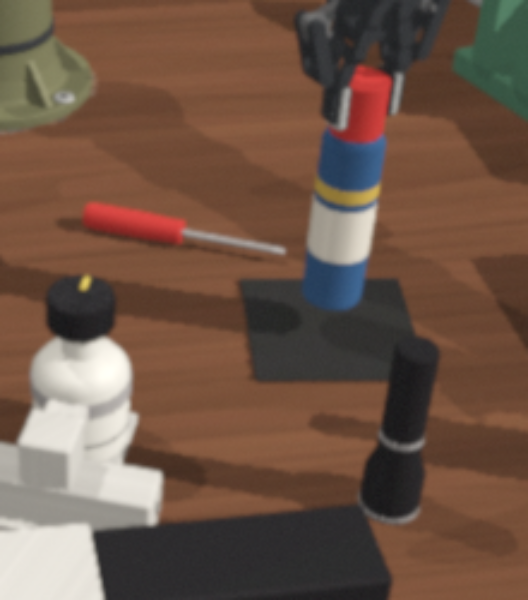

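The can hangs upright over the mat with its base at about (440,225) in the full picture. I'll lower it now.

Emit:
carry_out(
  series=[
    [0, 0, 10, 0, 0.4],
    [0, 0, 20, 0, 0.4],
    [0, 0, 28, 0, 0.4],
    [0, 0, 32, 0, 0.4],
    [0, 0, 34, 0, 0.4],
    [0, 0, 35, 0, 0.4],
    [0, 0, 36, 0, 0.4],
    [0, 0, 36, 0, 0.4],
  ],
)

```text
time: 6.7
tool_pos: [0.5137, 0.2573, 0.3508]
tcp_rot: [0.0, 0.983, 0.182, 0.001]
force: [-1.0, -2.5, 5.2]
finger_gap: 0.043
grasp_force: 51.8
```

Emit:
carry_out(
  series=[
    [0, 0, 0, 0, 0.6],
    [0, 0, 0, 0, 0.7],
    [0, 0, 0, 0, 1],
    [0, 0, 0, 0, 1],
    [0, 0, 0, 0, 1],
    [0, 0, 0, 0, 1],
    [0, 0, 0, 0, 1],
    [0, 0, -15, 0, 1],
    [0, 0, -40, 0, 1],
    [0, 0, -70, 0, 1],
    [0, 0, -85, 0, 1],
    [0, 0, -85, 0, 1],
  ],
)

```text
time: 7.9
tool_pos: [0.5138, 0.2579, 0.4377]
tcp_rot: [-0.0, 0.983, 0.182, 0.003]
force: [-0.1, -0.0, -0.4]
finger_gap: 0.0854
grasp_force: 0.0
```

```bash
python3 -c "
from h import *
goto(.631,.016,.40); goto(.631,.016,.291)
im=save('scene','s3.png'); cv2.imwrite('pics/s3c.png',cv2.resize(im[100:350,240:520,::-1],None,fx=2.4,fy=2.4))
print(proj('scene',[[.631,.016,.15],[.631,.016,.122]]))"
```

```text
shift [ 22.7 267.8  37.8] yaw 21.0 turn None z-axis [ 0.005  0.002 -1.   ] j [ 0.2   0.23 -0.82  1.57  0.17  1.41 -1.84] t 7.9
shift [ 22.2 267.8 146.8] yaw 21.0 turn None z-axis [ 0.005  0.002 -1.   ] j [ 0.2   0.23 -0.82  1.57  0.17  1.41 -1.84] t 7.9
[[335.00783871 220.34442572]
 [335.0168945  232.75968192]]
```

View pics/s3c.png

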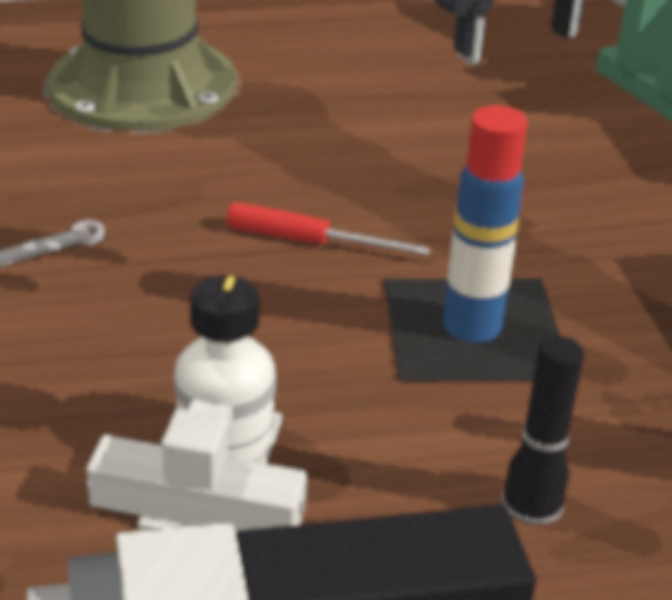

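The can stands upright near the mat's centre, its base at about (437,235), and it has been let go. The cap's top is at about (334,222), close to the prediction. I'll go to the cap.

Emit:
carry_out(
  series=[
    [2, 15, 0, 0, 1],
    [4, 40, 0, 0, 1],
    [7, 75, 0, 0, 1],
    [10, 110, 0, 0, 1],
    [13, 145, 0, 0, 1],
    [16, 180, 0, 0, 1],
    [19, 212, 10, 0, 1],
    [21, 240, 20, 0, 1],
    [22, 256, 30, 0, 1],
    [23, 265, 40, 0, 1],
    [23, 268, 60, 0, 1],
    [23, 268, 80, 0, 1],
    [23, 268, 100, 0, 1],
    [23, 268, 120, 0, 1],
    [23, 268, 135, 0, 1],
    [23, 268, 143, 0, 1],
    [23, 268, 146, 0, 1],
    [23, 268, 146, 0, 1],
    [23, 268, 146, 0, 1],
  ],
)

```text
time: 9.85
tool_pos: [0.6312, 0.0153, 0.2896]
tcp_rot: [0.0, 0.983, 0.182, 0.001]
force: [-0.9, 0.4, -0.3]
finger_gap: 0.0854
grasp_force: 0.0
```

```bash
python3 -c "
from h import *
s=ctrl.observe(); print(s['force'],s['ft_torque']); goto(.632,.0155,.291)"
```

```text
[-0.89981303  0.4101021  -0.33611283] [-0.02617531  0.02216726  0.02754275]
shift [ 0.9  0.1 -1.4] yaw 21.0 turn None z-axis [ 0.002 -0.    -1.   ] j [ 0.44  0.43 -0.65  1.62  0.28  1.18 -1.47] t 9.85
```

Emit:
carry_out(
  series=[
    [1, 0, 0, 0, 0.5],
    [1, 0, 0, 0, 0.4],
    [1, 0, 0, 0, 0.4],
    [1, 0, 0, 0, 0.4],
    [1, 0, 0, 0, 0.4],
    [1, 0, 0, 0, 0.4],
    [1, 0, 0, 0, 0.4],
    [1, 0, 0, 0, 0.4],
  ],
  newtons=20,
)

```text
time: 10.65
tool_pos: [0.6324, 0.0145, 0.2898]
tcp_rot: [0.001, 0.983, 0.181, 0.001]
force: [1.3, -4.0, 5.8]
finger_gap: 0.0514
grasp_force: 27.3
```

Emit:
carry_out(
  series=[
    [0, 1, 0, 0, 0.4],
    [0, 1, 0, 0, 0.4],
    [0, 1, 0, 0, 0.4],
    [0, 1, 0, 0, 0.4],
    [0, 1, 2, 0, 0.4],
    [0, 1, 3, 0, 0.4],
    [0, 1, 4, 0, 0.4],
    [0, 1, 4, 0, 0.4],
    [0, 1, 4, 0, 0.4],
  ],
  newtons=70,
)

```text
time: 11.55
tool_pos: [0.6325, 0.0144, 0.286]
tcp_rot: [0.001, 0.983, 0.182, 0.001]
force: [0.5, -3.0, 7.0]
finger_gap: 0.0508
grasp_force: 72.8
```

Emit:
carry_out(
  series=[
    [0, 0, 0.5, 0, 0.4],
    [0, 0, 1, 0, 0.4],
    [0, 0, 1, 0, 0.4],
    [0, 0, 1, 0, 0.4],
  ],
)

```text
time: 11.95
tool_pos: [0.6326, 0.0143, 0.2852]
tcp_rot: [0.001, 0.983, 0.182, 0.001]
force: [-1.1, -2.8, 7.1]
finger_gap: 0.0508
grasp_force: 72.9
```

```bash
python3 -c "
from h import *
s=ctrl.observe(); print(s['force'],s['ft_torque'],s['tool_pos'])"
```

```text
[-1.13744162 -2.8112499   7.1464259 ] [-0.57472394  0.06947953  0.02096769] [0.632562   0.01431051 0.28523857]
```

Emit:
carry_out(
  series=[
    [0, 0, 0.5, 0, 0.4],
    [0, 0, 1, 0, 0.4],
    [0, 0, 1, 0, 0.4],
    [0, 0, 1, 0, 0.4],
  ],
)

```text
time: 12.35
tool_pos: [0.6326, 0.0143, 0.2846]
tcp_rot: [0.001, 0.983, 0.182, 0.001]
force: [-1.4, -3.3, 10.1]
finger_gap: 0.0508
grasp_force: 73.4
```

Emit:
carry_out(
  series=[
    [0, 0, -0.8, 0, 0.4],
    [0, 0, -0.8, 0, 0.4],
    [0, 0, -0.8, -4, 0.4],
    [0, 0, -0.8, -9, 0.4],
    [0, 0, -0.8, -14, 0.4],
    [0, 0, -0.8, -20, 0.4],
    [0, 0, -0.8, -20, 0.4],
  ],
)

```text
time: 13.05
tool_pos: [0.6326, 0.0144, 0.285]
tcp_rot: [0.001, 0.936, 0.351, 0.001]
force: [-0.7, -1.1, 7.9]
finger_gap: 0.0507
grasp_force: 73.1
```

```bash
python3 -c "
from h import *
s=ctrl.observe(); print(s['force'],s['ft_torque']); goto(.632,.0145,.2854,81)"
```

```text
[-0.66298509 -1.10285519  7.89215774] [-0.54649096  0.03627002  0.03413554]
shift [-0.4 -0.5 -0.4] yaw 41.1 turn -39.9 z-axis [ 0.002 -0.    -1.   ] j [ 0.49  0.46 -0.71  1.62  0.32  1.18 -1.14] t 13.05
```

Emit:
carry_out(
  series=[
    [0, 0, 0, -5, 0.4],
    [0, 0, 0, -10, 0.4],
    [0, 0, 0, -16, 0.4],
    [0, 0, 0, -22, 0.4],
    [0, 0, 0, -28, 0.4],
    [0, 0, 0, -34, 0.4],
    [0, 0, 0, -39, 0.4],
    [0, 0, 0, -41, 0.4],
    [0, 0, 0, -41, 0.4],
    [0, 0, 0, -41, 0.4],
  ],
)

```text
time: 14.05
tool_pos: [0.6326, 0.0144, 0.285]
tcp_rot: [0.001, 0.755, 0.656, 0.001]
force: [-0.9, -1.8, 8.1]
finger_gap: 0.0508
grasp_force: 73.0
```

```bash
python3 -c "
from h import *
s=ctrl.observe(); print(s['force'],s['ft_torque']); goto(.632,.0145,.2854,81)
im=save('top','t1.png'); cv2.imwrite('pics/t1c.png',cv2.resize(im[160:290,240:400,::-1],None,fx=4,fy=4))"
```

```text
[-0.8624995  -1.76841897  8.12417412] [-0.54168649  0.0559249   0.02307723]
shift [ 0.  -0.6 -0.4] yaw 81.9 turn 0.9 z-axis [ 0.002 -0.001 -1.   ] j [ 0.58  0.5  -0.84  1.62  0.39  1.2  -0.48] t 14.05
```

View pics/t1c.png

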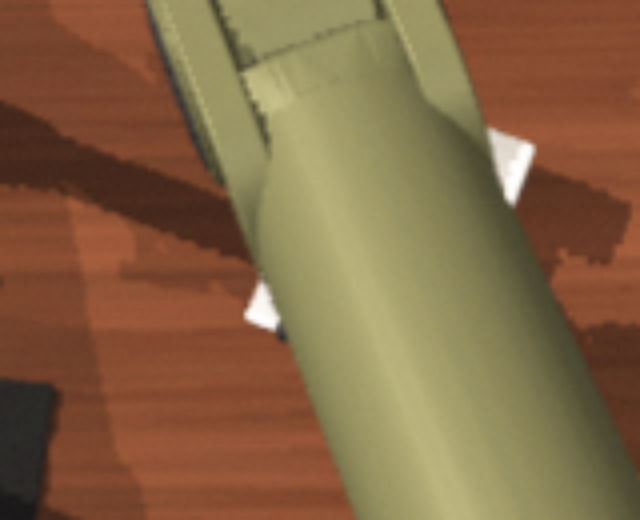

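The arm hides the cap from the top camera. The low turning moment says the cap turned with the fingers and did not slip. I'll let it up slowly and watch the force.

Emit:
carry_out(
  series=[
    [0, 0, -2, 0, 0.4],
    [0, 0, -4, 0, 0.4],
    [0, 0, -6, 0, 0.4],
    [0, 0, -8, 0, 0.4],
    [0, 0, -10, 0, 0.4],
    [0, 0, -10, 0, 0.4],
    [0, 0, -10, 0, 0.4],
  ],
)

```text
time: 14.8
tool_pos: [0.6324, 0.0143, 0.2937]
tcp_rot: [0.0, 0.755, 0.656, 0.0]
force: [2.9, -2.7, 4.5]
finger_gap: 0.051
grasp_force: 72.5
```

Emit:
carry_out(
  series=[
    [0, 0, -2, 0, 0.4],
    [0, 0, -5, 0, 0.4],
    [0, 0, -9, 0, 0.4],
    [0, 0, -14, 0, 0.4],
    [0, 0, -20, 0, 0.4],
    [0, 0, -28, 0, 0.4],
    [0, 0, -40, 0, 0.4],
    [0, 0, -55, 0, 0.4],
    [0, 0, -70, 0, 0.4],
    [0, 0, -80, 0, 0.4],
    [0, 0, -80, 0, 0.4],
    [0, 0, -80, 0, 0.4],
  ],
)

```text
time: 16.0
tool_pos: [0.632, 0.0145, 0.3736]
tcp_rot: [0.0, 0.755, 0.656, -0.0]
force: [-0.2, -0.7, -1.3]
finger_gap: 0.0508
grasp_force: 73.5
```

```bash
python3 -c "
from h import *
s=ctrl.observe(); print(s['force'],s['ft_torque'],s['tool_pos'],s['finger_gap'])
goto(.548,-.2687,.372); goto(.548,-.2687,.1722)
im=save('scene','s4.png'); cv2.imwrite('pics/s4c.png',cv2.resize(im[80:330,130:480,::-1],None,fx=2.2,fy=2.2))"
```

```text
[-0.24806276 -0.73188983 -1.3098838 ] [-0.01412305 -0.03155815  0.03209757] [0.63204812 0.0145344  0.37362803] 0.050788474103705725
shift [-292.2  -43.6    1.7] yaw 82.0 turn None z-axis [ 0. -0. -1.] j [ 0.6   0.43 -0.88  1.52  0.33  1.35 -0.44] t 16.0
shift [-292.2  -43.6  201.5] yaw 82.0 turn None z-axis [ 0. -0. -1.] j [ 0.6   0.43 -0.88  1.52  0.33  1.35 -0.44] t 16.0
```

View pics/s4c.png

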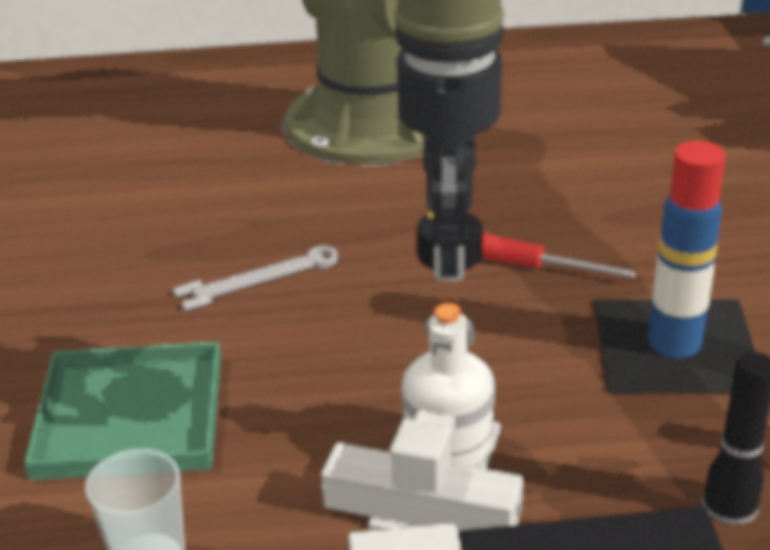

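The picture shows the cap held level in the fingers and clear of the orange plunger. The can still stands on the mat, and the tray around (185,265) in the full picture is clear. I'll carry the cap over it.

Emit:
carry_out(
  series=[
    [-10, -2, 0, 0, 0.4],
    [-32, -5, 0, 0, 0.4],
    [-62, -9, 0, 0, 0.4],
    [-95, -14, 0, 0, 0.4],
    [-130, -19, 0, 0, 0.4],
    [-165, -25, 0, 0, 0.4],
    [-200, -30, 0, 0, 0.4],
    [-232, -35, 0, 0, 0.4],
    [-260, -39, 20, 0, 0.4],
    [-280, -42, 40, 0, 0.4],
    [-290, -44, 65, 0, 0.4],
    [-292, -44, 95, 0, 0.4],
    [-292, -44, 125, 0, 0.4],
    [-292, -44, 150, 0, 0.4],
    [-292, -44, 170, 0, 0.4],
    [-292, -44, 182, 0, 0.4],
    [-292, -44, 188, 0, 0.4],
    [-292, -44, 190, 0, 0.4],
    [-292, -44, 190, 0, 0.4],
    [-292, -44, 190, 0, 0.4],
  ],
)

```text
time: 18.05
tool_pos: [0.5482, -0.2686, 0.1846]
tcp_rot: [0.001, 0.755, 0.656, 0.0]
force: [0.8, -0.3, -0.3]
finger_gap: 0.0507
grasp_force: 73.5
```

```bash
python3 -c "
from h import *
goto(.548,-.2687,.1722)
s=ctrl.observe(); print(s['force'])
im=save('scene','s5.png'); cv2.imwrite('pics/s5c.png',cv2.resize(im[160:330,120:280,::-1],None,fx=3.5,fy=3.5))"
```

```text
shift [-0.1 -0.2 12.4] yaw 82.0 turn None z-axis [ 0.001 -0.001 -1.   ] j [ 0.98  0.54 -0.71  1.75  0.41  1.   -0.03] t 18.05
[ 0.76923208 -0.25251679 -0.27731048]
```

View pics/s5c.png

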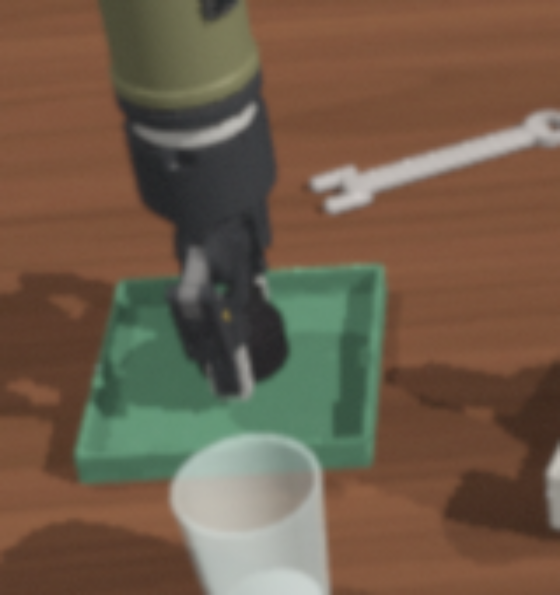

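The cap hangs over the middle of the tray, at about (188,260) in the full picture, well clear of the walls. I'll lower it in small steps until something touches.

Emit:
carry_out(
  series=[
    [0, 0, 2, 0, 0.4],
    [0, 0, 4, 0, 0.4],
    [0, 0, 6, 0, 0.4],
    [0, 0, 7, 0, 0.4],
    [0, 0, 7, 0, 0.4],
  ],
)

```text
time: 18.6
tool_pos: [0.5475, -0.2684, 0.1762]
tcp_rot: [-0.0, 0.755, 0.656, -0.0]
force: [-0.1, -0.1, -0.9]
finger_gap: 0.0508
grasp_force: 73.5
```

Emit:
carry_out(
  series=[
    [0, 0, 1, 0, 0.4],
    [0, 0, 2, 0, 0.4],
    [0, 0, 2, 0, 0.4],
    [0, 0, 2, 0, 0.4],
  ],
)

```text
time: 19.0
tool_pos: [0.5477, -0.2684, 0.1746]
tcp_rot: [0.0, 0.755, 0.656, 0.0]
force: [0.3, 0.7, 0.2]
finger_gap: 0.0509
grasp_force: 73.9
```

Emit:
carry_out(
  series=[
    [0, 0, 0.5, 0, 0.4],
    [0, 0, 1, 0, 0.4],
    [0, 0, 1.5, 0, 0.4],
    [0, 0, 1.5, 0, 0.4],
  ],
)

```text
time: 19.4
tool_pos: [0.5478, -0.2683, 0.1744]
tcp_rot: [0.0, 0.755, 0.656, -0.0]
force: [-4.1, 1.0, 10.3]
finger_gap: 0.051
grasp_force: 79.4
```

Contact at about 0.1744, so the cap is 2 mm from the floor at most. I'll release gently and let the fingers open.

Emit:
carry_out(
  series=[
    [0, 0, -0.5, 0, 0.4],
    [0, 0, -0.5, 0, 0.62],
    [0, 0, -0.5, 0, 0.65],
    [0, 0, -0.5, 0, 0.7],
    [0, 0, -0.5, 0, 0.8],
    [0, 0, -0.5, 0, 1],
    [0, 0, -0.5, 0, 1],
    [0, 0, -0.5, 0, 1],
    [0, 0, -0.5, 0, 1],
    [0, 0, -15, 0, 1],
    [0, 0, -45, 0, 1],
    [0, 0, -90, 0, 1],
    [0, 0, -135, 0, 1],
    [0, 0, -160, 0, 1],
    [0, 0, -160, 0, 1],
    [0, 0, -160, 0, 1],
  ],
  newtons=20,
)

```text
time: 21.0
tool_pos: [0.5477, -0.2683, 0.3342]
tcp_rot: [0.001, 0.755, 0.656, -0.0]
force: [-0.1, 0.1, -0.3]
finger_gap: 0.0853
grasp_force: 0.0
```

```bash
python3 -c "
from h import *
im=save('scene','s6.png'); cv2.imwrite('pics/s6c.png',cv2.resize(im[120:370,120:510,::-1],None,fx=2,fy=2))
s=ctrl.observe(); print(s['force'],s['tool_pos'],s['time'])
print(proj('scene',[[.548,-.2687,.032],[.548,-.2687,.004]]), [ (np.round(b['box']).tolist(),b['conf']) for b in ctrl.boxes_of('scene','cap')[:2]])"
```

```text
[-0.51469033 -0.05746461 -1.24154873] [ 0.54727468 -0.26831379  0.33277616] 21.05
[[188.50252733 255.52656188]
 [190.67600917 266.15799227]] [([174.0, 249.0, 30.0, 28.0], 0.8), ([166.0, 285.0, 49.0, 63.0], 0.48)]
```

View pics/s6c.png

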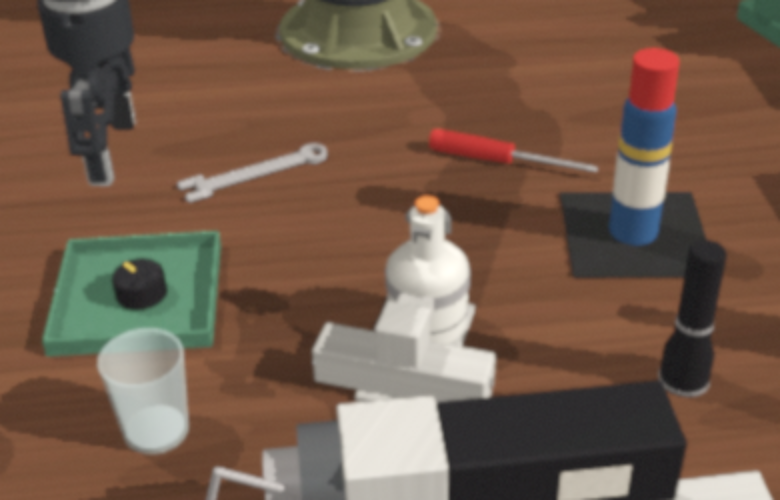

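The cap lies level, top up, in the middle of the tray at about (189,262) in the full picture. The can stands on the mat, the beaker and torch are untouched, and the arm is clear. I'll hand it in.

```bash
python3 -c "
from cell import ctrl
print(ctrl.close_job())"
```

```text
the job is handed in; nothing more can be done
None
```

I've handed the job in, with no verdict returned: the can stands on the mat, the cap was unlocked and set open side down in the tray, and the beaker and torch weren't touched.

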